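# Hang the pan on the sprung scale and tare it

## Task

Get the kitchen's hanging scale ready for weighing the apples: hang the empty pan on the sprung hook by the wire rung under its wooden grip, letting it down gently until the spring carries the whole weight before you let go, so that the hook neither drops nor bounces. Once the pan hangs still, turn the knurled ring of the dial until its bold zero line stands under the needle, and leave it so. Leave the apples and the mug where they are.

Things in the scene. Friction and masses are not known exactly. Their poses are not given: they have to be found in the camera images.
- pan_grip (a point): Centre of the wooden grip on top of the weighing pan's bow, 190 mm above the pan's underside: a rounded bar 16 mm thick (along x), 76 mm long (y), 24 mm high, pinched across its thickness from above. Axes are the pan's; the bow lies in its y-z plane, front and back alike.
- pan_rung (a point): Middle of the steel wire rung (6 mm thick, along pan y, 54 mm clear between the bow's side wires), 50 mm straight below the middle of the grip, 140 mm above the pan's underside. The pan hangs on the hook by it. Below the rung the bow is open down to the dish.
- pan: The loose weighing pan: a shallow steel dish 159 mm across, rim 36 mm high, with a bow of 6 mm wire. Origin under the centre of the dish, z up. Its weight is not known beforehand: 0.18 to 0.56 kg.
- hook_seat (a point): Bottom of the hook's valley; a hung rung's axis lies 3 mm above it. The hook is a flat bar 16 mm wide, 84 mm out from the housing's front along scale -x, 235 mm up when unloaded. Its upturned tip, 24 mm in front of the seat (-x), ends 19 mm above it; the arm behind stands 10 mm above it. Axes are the scale's. The rung, along y, goes in from -x over the tip, then down into the valley.
- hook (a joint): How far the hook has dipped straight down, in m: 0 unloaded, stop at 0.085. A spring of about 90 N/m carries it (1 N dips it 11 mm), lightly damped: a pan let go before the spring carries it drops and bounces. Let go well, it rests within about 2 s.
- needle (a joint): Angle of the dial's needle, rad, clockwise from above, 0 when it points along the scale's +x (away from the hook). Geared to the hook: 0.24 rad for each 10 mm of dip.
- tare_ring (a joint): Angle of the tare ring and its white dial face, rad, clockwise from above, 0 when the bold black zero line points along the scale's +x; from -0.6 to 2.6. Stiff (0.04 N m), stays where it is left. Equal to the needle's angle, the zero line stands under the needle.
- dial_centre (a point): Centre of the tare ring, halfway up it, 312 mm above the counter, 115 mm behind the hook seat (scale +x). The ring is a knurled disc 62 mm across, 23 mm high, axis vertical, gripped across its rim from above; 11 mm of free height lie between it and the housing's flat top (62 x 68 mm). Its axes turn with the ring: x along the zero line.
- zero_line (a point): Point on the ring's bold black zero line, 22 mm from the dial's centre; x points outward along the line.
- needle_tip (a point): Point on the dark needle near its thin end, 22 mm from the dial's centre; x points outward along the needle.
- scale: The hanging scale, fixed to the counter: steel foot 190 x 130 x 14 mm, 32 mm column, white housing (top 290 mm up) with the hook in front and the dial on top. Origin on the counter under the axis of column and dial; hook along -x, z up.
- apple_0: Red apple, 71 mm, on the counter right of the scale; origin at its underside.
- apple_1: Red apple, 71 mm, on the counter right of the scale; origin at its underside.
- apple_2: Red apple, 69 mm, on the chopping board right of the scale; origin at its underside.
- mug_b: Green and white mug, 86 mm wide, 99 mm high, on the counter at the back left; origin at its underside.
Not all that is in view belongs to the job. Of the things that look like the pan, the larger one is meant.

How it is judged:
On the way, in this order (a step that is already met when the one before it is completed fails the run):
1. the pan hangs free on the hook, let go and at rest (contact force between pan and hook above 1.2 N and contact force between the fingers and pan below 0.05 N and distance between pan_rung and hook_seat below 0.015 m and angle between pan's own z axis and vertical below 0.15 rad and velocity of joint hook between -0.01 and 0.01 m/s), for 0.4 s.
2. the ring is turned until the zero line stands under the needle (angle between the x axis of needle_tip and the x axis of zero_line, either way round below 0.12 rad and distance between needle_tip and zero_line below 0.01 m), for 0.2 s.
At the end, for the whole second after the job is handed in: The pan hangs by its rung in the valley of the hook (rung's middle within 15 mm of the seat, pan within 0.15 rad of level, slower than 30 mm/s, hook slower than 10 mm/s, pressing on the hook with more than 1.2 N), and the ring's zero line stands under the needle within 0.12 rad (7 degrees) (all of step 2 and contact force between pan and hook above 1.2 N and distance between pan_rung and hook_seat below 0.015 m and angle between pan's own z axis and vertical below 0.15 rad and linear speed of pan below 0.03 m/s and velocity of joint hook between -0.01 and 0.01 m/s); the robot touches nothing.
It fails at once if the hook drops or springs back faster than 0.10 m/s: the pan was dropped on it or let go before the spring carried it (velocity of joint hook above 0.1 m/s or velocity of joint hook below -0.1 m/s).
It fails at once if the pan is pressed or jerked on the hook with more than 9 N (contact force between pan and hook above 9 N).
It fails at once if the robot itself pushes the hook with more than 4 N (contact force between the arm and hook above 4 N).
It fails at once if an apple or the mug is moved more than 20 mm (distance of any of apple_0, apple_1, apple_2, mug_b from where it was at the start of the episode above 0.02 m).
It also fails if it takes over 67 s, if anything falls off the work surface, if the arm or the gripper's body presses on something with over 40 N, if the wrist force passes 120 N, or if a joint passes its speed limit or range.

## Robot

A 6-joint arm with a two-finger parallel gripper is mounted at the origin on a cart in front of the work surface, level with it; the furniture and walls round the work are solid. World frame = base frame: x ahead of the robot, y to its left, z up, the work surface at z = 0. Lengths are in m, angles in rad, forces in N, time in s.
With the tool pointing down it reaches from about 0.3 to 0.875 m from the base axis. Payload 4.2 kg.
Tool frame: the origin (TCP) lies on the centre line of the jaws, within the pads' length; the fingertips stand nose_length ahead of it and the grasp point (between the pads) lies 6 mm ahead of it (nose_length is the distance from the TCP to the fingertips, in m); z points along the fingers, y is the line along which they close (so a half turn about z gives the same grasp; the last joint's range is limited). The gripper opens to 85 mm and grips with 20 to 120 N. Pads are 22 mm wide; open, the fingers measure 114 mm over their backs; the gripper's body (76 mm by 85 mm) begins 54 mm behind the grasp point. The pads swing forward as they close: fully open they stand 13 mm farther back than shut.
Start: joints at [-1.158, 0.32, 1.565, -0, 1.257, -0.02], TCP at [0.241, -0.522, 0.256] pointing down, gripper open.
Joint ranges: [-3.11, 3.11], [-0.84, 2.01], [0.21, 2.61], [-1.34, 4.49], [0.05, 2.63], [-2.56, 2.56]. Speed limits (rad/s): [2.57, 2.57, 3.14, 3.14, 3.14, 3.14].

## Interface

Orientations are given as a unit quaternion [x, y, z, w].
In Python, from workcell import get_obs, snapshot, job_done, cut_out, pinpoint, nose_length gives the robot as it stands.
- The arm moves only by the tool move_arm, never from a script. Its argument "deltas" is a list that holds one entry, the list of rows, each a list of 7 numbers: the shift along the world's x, y, z scaled (see below), then the turn, a rotation vector about the world's x, y, z scaled (see below), then the opening, from -1 (shut) to 1 (fully open). In form: [[[dx, dy, dz, wx, wy, wz, fingers], ...]]. A call has 1 to 5 rows; each row is the pose to reach, as a shift and turn from the pose commanded when the call began; what a row does not reach only later rows make up. The controller multiplies each number of a shift by 12 cm and each number of a turn by 60 degrees. A row lasts 1/8 s, in which the tool goes at most 62.5 mm and 10.7 degrees, less where a joint would pass 70% of its speed; a pose out of reach is approached as far as the arm can. A call with a number of a shift or a turn outside -1 to 1 is refused whole. A call with a gripper value outside its range is refused whole. The fingers move at their own pace and stop on an object; the grip force is fixed at half the most. Time passes only in rows, so rows that repeat a pose let the fingers close. It gives the time, the measured TCP pose, the force, the opening and the grip force at its end, in the units of the state.
- get_obs(): the state, without advancing time (a new reading comes with each control period).
- snapshot(name): name is "side" or "top"; returns a dict with "image" (480x640x3 uint8, red, green, blue), "depth" (480x640 float32, m along the optical axis (not along the pixel's ray), 0 where there is no reading), "mtx" (3x3 intrinsics, pixels), "R" (3x3) and "t" (3): a world point X has camera coordinates R X + t. Camera axes: x right, y down, z forward; pixel columns grow to the right and rows downward; lengths in m; the calibration is good to about 2 mm. A picture is of the moment at which its call begins.
- job_done(): hands the job in; it is judged then, once.
Trained networks look in a picture, given as the dict that the camera call returned (one of the last four; its "shot" number tells which), for a name from the list of things; names that differ only in an ending like _2 or _b are one class to them, and where a whole thing is asked for, a point or a joint stands for the part that bears it (a point fixed in the world has none). Each returns a list of dicts, best first, with "conf" (0 to 1); they miss things now and then, are a little off and sometimes report something else, mostly with a low value. They report only what shows in the picture. A call takes as long as a camera call. They do not tell look-alikes from the thing itself.
- cut_out(target, picture): "pixels" (480x640 bool, what is visible of it) and "point" ([row, column] in pixels, amid what is visible of it).
- pinpoint(target, picture): "point" ([row, column] in pixels: a listed point, or the origin of a listed thing).
The state is a dict: "time_s": time; "joint_positions": joint angles; "qvel": joint speeds; "effort": joint torques, N m; "tool_pos": TCP position; "eef_rot": TCP orientation; "contact_force": force on the tool from outside, world axes, zero at the start; "torque": the same for the moment, N m; "opening": opening from 0.0 (shut) to 1.0 (fully open); "grip_force": force on a finger pad.
Only numpy, scipy, OpenCV 4.12 (cv2) and the standard library are available. Lean on these libraries where they do the work, as an engineer would, in place of code of your own. Each camera call takes 0.05 s, during which the arm holds its last target. There are 200 camera calls.

## Working session

There is one attempt and no reset: what is moved stays moved. The work goes in short steps, Python scripts to look and compute and a tool call to move; the robot and the scene stay as the last step left them, time stands still between calls to the robot, and variables do not carry over. Pictures are saved under pics/ and viewed, at most 11 in all, crops included, and the job is handed in when it is done.

Besides the shell and the picture viewer there is one more tool, called after "Emit:" as name(argument=value, ...), one argument or row to a line, values as JSON. move_arm: Moves the arm, as the interface text tells. Its arguments: {"type":"object","properties":{"deltas":{"type":"array","items":{"type":"array","items":{"type":"array","items":{"type":"number","minimum":-1,"maximum":1}}}}},"required":["deltas"]}

```bash
mkdir -p pics && cat > h.py <<'E'
import numpy as np, cv2
from workcell import *
def w(s,rc,z=None,win=2):
    r,c=rc; K=s["mtx"]; R=np.array(s["R"]); t=np.array(s["t"])
    ray=np.linalg.inv(K)@np.array([c,r,1.0])
    if z is None:
        r0,c0=int(round(r)),int(round(c)); d=s["depth"][max(r0-win,0):r0+win+1,max(c0-win,0):c0+win+1]; d=d[d>0]
        return R.T@(ray*np.median(d)-t) if len(d) else None
    C=-R.T@t; v=R.T@ray
    return C+v*(z-C[2])/v[2]
def cloud(s,m):
    rr,cc=np.nonzero(m&(s["depth"]>0)); d=s["depth"][rr,cc]
    P=(np.linalg.inv(s["mtx"])@np.array([cc,rr,np.ones(len(rr))]))*d
    return ((np.array(s["R"]).T@(P-np.array(s["t"])[:,None])).T)
E
python3 - <<'E'
from h import *
o=get_obs();print({k:np.round(v,3).tolist() for k,v in o.items()},nose_length)
np.set_printoptions(precision=4,suppress=True)
for n in("side","top"):
    s=snapshot(n);cv2.imwrite(f"pics/{n}0.png",s["image"][:,:,::-1])
    print(n,"cam",-np.array(s["R"]).T@np.array(s["t"]))
    for k in["pan_grip","pan_rung","pan","hook_seat","dial_centre","zero_line","needle_tip","scale"]:
        for d in pinpoint(k,s)[:3]:
            print(k,round(d["conf"],2),np.round(d["point"],1),w(s,d["point"]))
E
```

```text
{'time_s': 0.0, 'joint_positions': [-1.158, 0.32, 1.566, -0.0, 1.257, -0.02], 'qvel': [-0.0, -0.001, 0.001, -0.002, -0.002, -0.002], 'effort': [-0.004, -41.554, -23.416, -0.0, 0.008, -0.0], 'tool_pos': [0.241, -0.522, 0.255], 'eef_rot': [0.977, 0.215, -0.0, -0.001], 'contact_force': [0.332, -1.127, 0.359], 'torque': [0.02, -0.029, 0.016], 'grip_force': 0.0, 'opening': 0.997} 0.025
side cam [-0.0905 -1.1729  0.9241]
pan_grip 0.62 [246.9 238.3] [0.4011 0.3809 0.0033]
pan_rung 0.7 [257.5 235.5] [0.3272 0.1878 0.0805]
pan 0.88 [283.1 240.9] [0.3237 0.1427 0.0062]
pan 0.63 [257.  288.6] [ 0.1897 -0.5487  0.5131]
pan 0.59 [423.7 350.7] [ 0.3338 -0.5384  0.0314]
hook_seat 0.59 [242.2 332.3] [ 0.5263 -0.1084  0.2337]
zero_line 0.64 [209.7 379.6] [ 0.6597 -0.1428  0.3219]
zero_line 0.51 [242.3 329.4] [ 0.275  -0.5321  0.5099]
zero_line 0.44 [422.6 345.8] [ 0.3248 -0.532   0.0333]
needle_tip 0.48 [363.2 403.3] [ 0.5434 -0.45    0.0464]
needle_tip 0.18 [245.  330.1] [ 0.2734 -0.5375  0.5076]
scale 0.87 [301.7 362.9] [ 0.6125 -0.1548  0.0238]
top cam [-0.1823  0.1405  1.5367]
pan_grip 0.83 [342.9 271.5] [0.3116 0.1439 0.1393]
pan_grip 0.8 [271.3 220.2] [0.5344 0.225  0.1963]
pan_rung 0.84 [343.5 271.2] [0.3151 0.1451 0.1253]
pan_rung 0.6 [277.4 224.1] [0.6032 0.2291 0.0218]
pan 0.81 [298.8 230.5] [0.5354 0.2276 0.0031]
pan 0.59 [359.2 270.9] [0.3133 0.1588 0.0009]
hook_seat 0.72 [234.8 337.7] [ 0.5232 -0.1138  0.234 ]
dial_centre 0.68 [186.1 333. ] [ 0.6283 -0.1343  0.3172]
zero_line 0.83 [173.8 334.4] [ 0.7812 -0.1904  0.1524]
needle_tip 0.48 [270.2 173.7] [0.6438 0.365  0.0802]
scale 0.93 [241.9 332.2] [ 0.6174 -0.1296  0.0243]
```

View pics/side0.png

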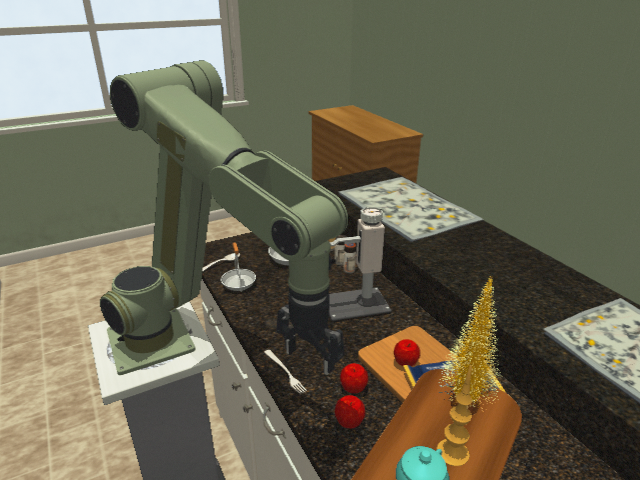

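View pics/top0.png

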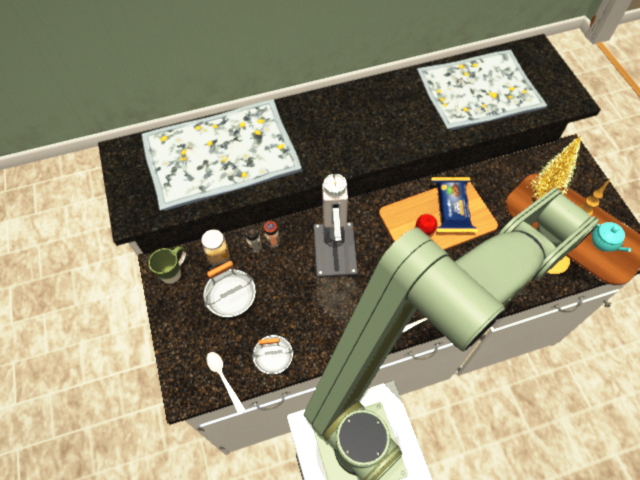

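The side view shows the small pan at about (280,238), the scale's dial at (215,371) and its hook at (240,345). The top view shows the large pan at (295,230) with its orange grip at (270,220), the small look-alike at (355,272), and the scale with its dial at (184,335) and hook running down to (237,337).

```bash
python3 - <<'E'
from h import *
np.set_printoptions(precision=4,suppress=True)
s=snapshot("top")
P=cloud(s,np.ones((480,640),bool))
def box(a,b): return P[np.all((P>a)&(P<b),1)]
g=box([.45,.12,.17],[.62,.32,.25])
print("grip",len(g),g.min(0),g.max(0),g.mean(0))
rr=cv2.minAreaRect((g[:,:2]*1000).astype(np.float32));print(rr)
p=box([.43,.12,.02],[.65,.34,.05]);print("rim",cv2.minEnclosingCircle((p[:,:2]*1000).astype(np.float32)))
d=box([.55,-.22,.31],[.72,-.06,.36]);print("dial",len(d),d.mean(0),d[:,2].max(),cv2.minEnclosingCircle((d[:,:2]*1000).astype(np.float32)))
h=box([.48,-.2,.21],[.6,-.04,.28]);print("hook",len(h),h.min(0),h.max(0),cv2.minAreaRect((h[:,:2]*1000).astype(np.float32)))
f=box([.44,-.25,.008],[.75,-.02,.022]);print("foot",cv2.minAreaRect((f[:,:2]*1000).astype(np.float32)))
c=np.hstack([cv2.resize(s["image"][165:205,310:360],None,fx=8,fy=8,interpolation=2),cv2.resize(s["image"][225:325,185:285],(320,320),interpolation=2)])
cv2.imwrite("pics/crop1.png",c[:,:,::-1])
E
```

```text
grip 213 [0.5247 0.1871 0.17  ] [0.5562 0.2605 0.2066] [0.5387 0.2242 0.1949]
((540.343994140625, 223.76870727539062), (19.434988021850586, 75.0428695678711), 12.819143295288086)
rim ((541.818115234375, 224.30479431152344), 80.81996154785156)
dial 369 [ 0.6324 -0.1411  0.3183] 0.3311096303101632 ((634.1919555664062, -141.80126953125), 33.49650573730469)
hook 257 [ 0.4933 -0.1657  0.2104] [ 0.5998 -0.1008  0.2799] ((553.4113159179688, -122.78848266601562), (36.85929870605469, 119.33837890625), 63.11638259887695)
foot ((581.5601806640625, -123.0850601196289), (190.38963317871094, 239.4117431640625), 87.8322525024414)
```

View pics/crop1.png

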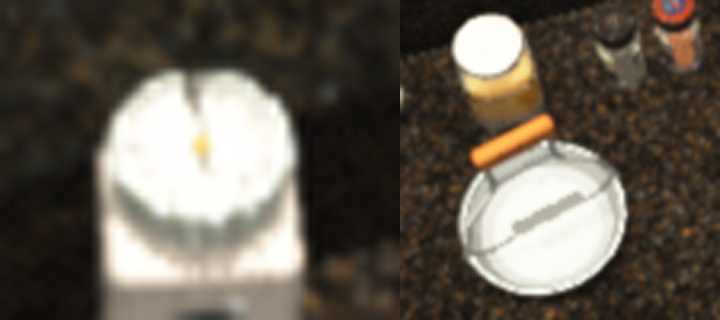

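The crop shows the dial with the dark needle and zero line pointing up (away from the hook), and the orange grip running lengthwise across, raised on the left. I set out for the pan now, passing in front of the scale.

Emit:
move_arm(
  deltas=[
    [[0.35,0.35,0.2,0,0,0.1,1],[0.7,0.7,0.4,0,0,0.2,1],[1,1,0.4,0,0,0.22,1]],
  ],
)

```text
time_s: 1.32
tool_pos: [0.3628, -0.4014, 0.3065]
eef_rot: [0.945, 0.326, 0.001, 0.002]
contact_force: [-0.6, 0.2, 0.6]
opening: 0.999
grip_force: 0.0
```

Emit:
move_arm(
  deltas=[
    [[0.2,0.5,0,0,0,0.12,1],[0.35,1,0,0,0,0.22,1]],
  ],
)

```text
time_s: 1.58
tool_pos: [0.4034, -0.2825, 0.3043]
eef_rot: [0.901, 0.434, 0.0, 0.0]
contact_force: [1.2, 0.6, 0.4]
opening: 1.0
grip_force: 0.0
```

Emit:
move_arm(
  deltas=[
    [[0,0.5,0,0,0,0.12,1],[0,1,0,0,0,0.22,1]],
  ],
)

```text
time_s: 1.82
tool_pos: [0.4025, -0.1622, 0.3044]
eef_rot: [0.845, 0.534, 0.0, 0.0]
contact_force: [0.9, -0.1, -0.3]
opening: 1.007
grip_force: 0.0
```

Emit:
move_arm(
  deltas=[
    [[0,0.5,0,0,0,0.12,1],[0,1,0,0,0,0.22,1]],
  ],
)

```text
time_s: 2.08
tool_pos: [0.4022, -0.0423, 0.3046]
eef_rot: [0.778, 0.628, 0.001, 0.0]
contact_force: [2.1, -0.8, 0.8]
opening: 1.002
grip_force: 0.0
```

Emit:
move_arm(
  deltas=[
    [[0.2,0.5,0,0,0,0.12,1],[0.4,1,0,0,0,0.22,1]],
  ],
)

```text
time_s: 2.33
tool_pos: [0.4492, 0.0739, 0.3049]
eef_rot: [0.701, 0.713, 0.001, 0.001]
contact_force: [1.4, 0.2, -0.8]
opening: 1.004
grip_force: 0.0
```

Emit:
move_arm(
  deltas=[
    [[0.3,0.4,0,0,0,0.1,1],[0.6,0.7,0,0,0,0.2,1],[0.6,0.7,0,0,0,0.2,1]],
  ],
)

```text
time_s: 2.7
tool_pos: [0.5226, 0.1582, 0.3033]
eef_rot: [0.623, 0.782, -0.0, -0.0]
contact_force: [-0.3, -0.7, 0.2]
opening: 0.998
grip_force: 0.0
```

```bash
python3 - <<'E'
from h import *
np.set_printoptions(precision=4,suppress=True)
for n in("top","side"):
    s=snapshot(n); print(n)
    P=cloud(s,np.ones((480,640),bool))
    def box(a,b): return P[np.all((P>a)&(P<b),1)]
    for k in["pan_grip","pan_rung","hook_seat","dial_centre","zero_line","needle_tip"]:
        z=dict(pan_grip=.19,pan_rung=.14,hook_seat=.235,dial_centre=.312).get(k,.324)
        for d in pinpoint(k,s)[:2]: print(k,round(d["conf"],2),np.round(d["point"],1),w(s,d["point"],z)[:2])
    g=box([.5,.17,.175],[.58,.28,.21])
    if len(g)>20: print("grip",len(g),g.mean(0),cv2.minAreaRect((g[:,:2]*1000).astype(np.float32)))
    d=box([.55,-.22,.315],[.72,-.06,.34]);print("dial",len(d),cv2.minEnclosingCircle((d[:,:2]*1000).astype(np.float32)),d[:,2].max())
    h=box([.5,-.15,.225],[.575,-.08,.26])
    q=h[:,:2]-h[:,:2].mean(0);v=np.linalg.svd(q,full_matrices=False)[2][0];print("hook",len(h),h.min(0),h.max(0),h.mean(0),np.degrees(np.arctan2(v[1],v[0])))
    f=box([.44,-.25,.008],[.75,-.02,.019])
    # foot pixels via plane: largest rect
    print("foot",len(f),cv2.minAreaRect((f[:,:2]*1000).astype(np.float32)))
    ht=box([.55,-.22,.283],[.7,-.06,.295]);print("houstop",len(ht),cv2.minAreaRect((ht[:,:2]*1000).astype(np.float32)) if len(ht)>5 else 0)
    c=s["image"]; cv2.imwrite(f"pics/{n}2.png",c[:,:,::-1])
    if n=="side": cv2.imwrite("pics/c2.png",np.hstack([cv2.resize(c[200:280,190:270],(380,380),interpolation=2),cv2.resize(c[195:275,315:395],(380,380),interpolation=2)])[:,:,::-1])
E
```

```text
top
pan_grip 0.67 [270.5 222. ] [0.5387 0.2201]
pan_rung 0.74 [277.  222.4] [0.5447 0.2265]
hook_seat 0.73 [236.9 337.1] [ 0.5168 -0.1099]
hook_seat 0.59 [285.4 475.1] [ 0.2637 -0.4093]
dial_centre 0.7 [186.2 335.3] [ 0.6295 -0.1414]
dial_centre 0.55 [270.1 174. ] [0.5123 0.3285]
zero_line 0.78 [174.7 333. ] [ 0.6601 -0.1448]
grip 210 [0.5387 0.2243 0.1953] ((540.6505737304688, 224.11630249023438), (19.663496017456055, 74.45846557617188), 12.969056129455566)
dial 311 ((631.9718627929688, -141.6585235595703), 33.89748001098633) 0.32975386614694946
hook 128 [ 0.5004 -0.1335  0.2276] [ 0.5745 -0.1017  0.2524] [ 0.5404 -0.1177  0.2398] 164.43527039723887
foot 1128 ((603.8922729492188, -156.29058837890625), (341.4996643066406, 159.0189971923828), 21.48398208618164)
houstop 127 ((625.8812866210938, -139.44039916992188), (66.87348937988281, 52.82288360595703), 72.15351104736328)
side
pan_grip 0.88 [252.3 233.7] [0.2784 0.0419]
pan_grip 0.7 [209.5 287.3] [0.5417 0.2336]
pan_rung 0.83 [222.1 287.8] [0.5428 0.2352]
pan_rung 0.77 [260.  235.7] [0.2933 0.0775]
hook_seat 0.62 [245.  332.1] [ 0.5167 -0.1242]
dial_centre 0.71 [211.9 375.8] [ 0.6541 -0.133 ]
zero_line 0.85 [205.8 376.8] [ 0.6647 -0.121 ]
zero_line 0.33 [211.6 375.2] [ 0.6391 -0.1509]
grip 117 [0.5397 0.2169 0.1932] ((540.63916015625, 221.28567504882812), (17.27772331237793, 79.58084106445312), 11.638500213623047)
dial 214 ((634.8937377929688, -141.92013549804688), 33.72048568725586) 0.3246167608963556
hook 125 [ 0.5001 -0.1358  0.228 ] [ 0.5743 -0.1001  0.2528] [ 0.5394 -0.1193  0.24  ] -14.013200313896501
foot 1327 ((600.0685424804688, -133.90167236328125), (137.61032104492188, 190.46710205078125), 75.73707580566406)
houstop 154 ((625.9789428710938, -152.41958618164062), (53.369422912597656, 73.96698760986328), 50.948158264160156)
```

View pics/c2.png

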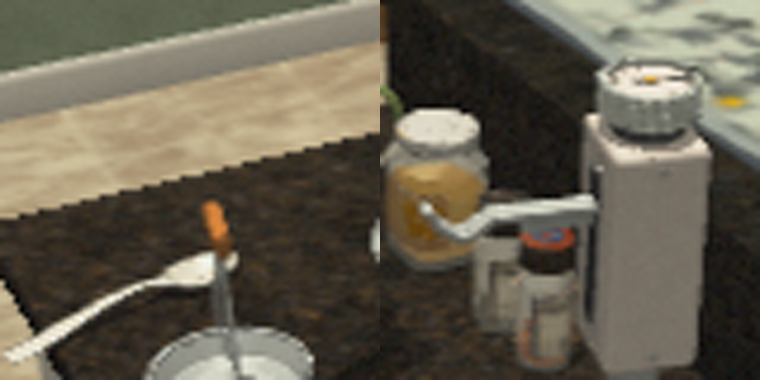

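The crop shows the small pan's orange grip at left, and at right the scale: hook tip at left of the arm, valley behind it, the knurled dial on top. Scale yaw is about -14.3°, seat about (0.522, -0.113), grip about (0.5406, 0.2235) at 12.9°. Grasping.

Emit:
move_arm(
  deltas=[
    [[0.15,0.54,0,0,0,0,1],[0.15,0.54,-0.3,0,0,0,1],[0.15,0.54,-0.65,0,0,0,1],[0.15,0.54,-0.9,0,0,0,1],[0.15,0.54,-0.9,0,0,0,1]],
  ],
)

```text
time_s: 4.03
tool_pos: [0.5376, 0.2203, 0.194]
eef_rot: [0.624, 0.782, -0.002, -0.001]
contact_force: [-0.1, -0.3, 0.1]
opening: 1.005
grip_force: 0.0
```

Emit:
move_arm(
  deltas=[
    [[0,0,0,0,0,0,-0.2],[0,0,0,0,0,0,-1],[0,0,0,0,0,0,-1],[0,0,0,0,0,0,-1],[0,0,0,0,0,0,-1]],
  ],
)

```text
time_s: 4.65
tool_pos: [0.5394, 0.2208, 0.1967]
eef_rot: [0.624, 0.781, 0.001, 0.0]
contact_force: [1.2, 0.2, 1.0]
opening: 0.18
grip_force: 59.6
```

Emit:
move_arm(
  deltas=[
    [[0,0,0.2,0,0,0,-1],[0,0,0.5,0,0,0,-1],[0,0,0.8,0,0,0,-1],[0,0,1,0,0,0,-1],[0,0,1,0,0,0,-1]],
  ],
)

```text
time_s: 5.28
tool_pos: [0.5392, 0.2209, 0.3173]
eef_rot: [0.624, 0.782, 0.001, 0.001]
contact_force: [-0.4, -0.6, -3.5]
opening: 0.176
grip_force: 59.0
```

Emit:
move_arm(
  deltas=[
    [[-0.15,-0.15,0.15,0,0,-0.03,-1],[-0.35,-0.4,0.3,0,0,-0.07,-1],[-0.55,-0.7,0.3,0,0,-0.12,-1],[-0.75,-1,0.3,0,0,-0.16,-1]],
  ],
)

```text
time_s: 5.78
tool_pos: [0.4472, 0.0996, 0.3501]
eef_rot: [0.687, 0.726, -0.002, -0.001]
contact_force: [0.7, -0.9, -4.1]
opening: 0.178
grip_force: 59.0
```

Emit:
move_arm(
  deltas=[
    [[-0.05,-0.3,0,0,0,-0.04,-1],[-0.05,-0.6,0,0,0,-0.09,-1],[-0.05,-0.85,0,0,0,-0.13,-1],[-0.05,-1,0,0,0,-0.16,-1]],
  ],
)

```text
time_s: 6.28
tool_pos: [0.4417, -0.0205, 0.3501]
eef_rot: [0.746, 0.666, -0.002, -0.002]
contact_force: [0.8, 0.8, -3.7]
opening: 0.175
grip_force: 59.2
```

Emit:
move_arm(
  deltas=[
    [[0,-0.2,0,0,0,-0.04,-1],[0,-0.4,0,0,0,-0.08,-1],[0,-0.6,0,0,0,-0.13,-1],[0,-0.62,0,0,0,-0.135,-1],[0,-0.62,0,0,0,-0.135,-1]],
  ],
)

```text
time_s: 6.9
tool_pos: [0.4424, -0.0932, 0.3511]
eef_rot: [0.791, 0.612, -0.001, -0.001]
contact_force: [-0.1, 0.5, -4.2]
opening: 0.18
grip_force: 59.1
```

```bash
python3 - <<'E'
from h import *
np.set_printoptions(precision=4,suppress=True)
o=get_obs();print(o["tool_pos"],o["eef_rot"],o["contact_force"],o["torque"],o["opening"])
q=o["eef_rot"];print("tool y deg",2*np.degrees(np.arctan2(q[1],q[0]))-90)
ims=[]
for n in("top","side"):
    s=snapshot(n)
    for k in["pan_grip","pan_rung","pan","hook_seat"]:
        for d in pinpoint(k,s)[:3]: print(n,k,round(d["conf"],2),np.round(d["point"],1),w(s,d["point"]))
    ims.append(s["image"][160:360,230:450])
cv2.imwrite("pics/c3.png",cv2.resize(np.hstack(ims),None,fx=1.8,fy=1.8)[:,:,::-1])
E
```

```text
[ 0.4424 -0.0932  0.3511] [ 0.7906  0.6123 -0.0006 -0.0013] [-0.1261  0.4745 -4.1974] [ 0.0204  0.0532 -0.0146] 0.1795234247870272
tool y deg -14.491199082580735
top pan_grip 0.82 [341.2 269.2] [0.3166 0.1485 0.1436]
top pan_grip 0.68 [231.9 423.2] [ 0.5443 -0.4087  0.0581]
top pan_grip 0.18 [241.9 332.6] [ 0.2518 -0.0069  0.7153]
top pan_rung 0.75 [343.9 267.7] [0.3133 0.1544 0.1357]
top pan_rung 0.67 [251.5 340.2] [ 0.2225 -0.0107  0.7296]
top pan 0.61 [356.5 274.6] [0.3179 0.1464 0.0004]
top pan 0.6 [270.7 340.9] [0.1834 0.0014 0.7391]
top pan 0.34 [254.1 340.8] [ 0.2177 -0.0102  0.7291]
side pan_grip 0.8 [250.4 232.4] [0.3741 0.3711 0.0005]
side pan_grip 0.75 [211.6 299. ] [ 0.4271 -0.0976  0.349 ]
side pan_rung 0.86 [226.4 304.2] [ 0.4417 -0.0985  0.3009]
side pan_rung 0.67 [254.1 236.7] [0.3239 0.1605 0.109 ]
side pan 0.83 [283.  239.3] [0.3196 0.1471 0.0053]
side pan 0.55 [268.  305.9] [ 0.449  -0.0916  0.1596]
side hook_seat 0.56 [245.4 331.2] [ 0.5192 -0.1148  0.2283]
```

View pics/c3.png

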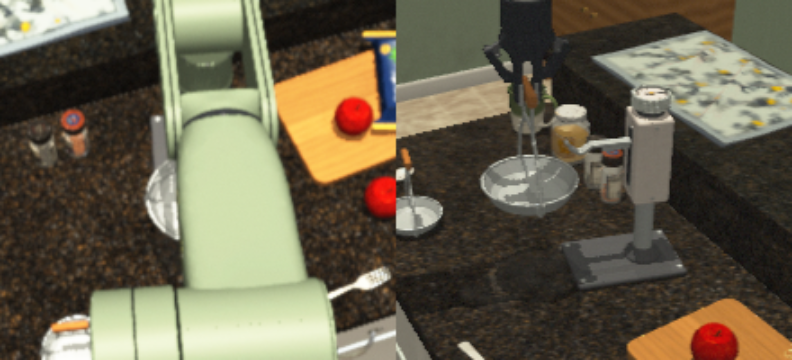

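The left half shows the arm hiding most of the pan from above. The right half (side view) shows the pan held upright and level, the dish at (527,185), its rung just in front of the hook tip at (567,147). Next I move the rung over the tip and take an average weight reading there.

Emit:
move_arm(
  deltas=[
    [[0.12,-0.03,-0.05,0,0,0,-1],[0.28,-0.08,-0.1,0,0,0,-1],[0.45,-0.13,-0.12,0,0,0,-1],[0.57,-0.16,-0.12,0,0,0,-1],[0.62,-0.175,-0.12,0,0,0,-1]],
  ],
)

```text
time_s: 8.02
tool_pos: [0.5186, -0.1151, 0.3372]
eef_rot: [0.791, 0.612, -0.0, -0.0]
contact_force: [-0.0, 0.4, -3.6]
opening: 0.179
grip_force: 59.1
```

```bash
cat >> h.py <<'E'
def favg(n=10):
    F=[]
    for i in range(n):
        s=snapshot("side");o=get_obs();F.append(np.r_[o["contact_force"],o["tool_pos"]])
    F=np.array(F);print("F",F[:,:3].mean(0).round(2),"std",F[:,2].std().round(2),"pos",F[:,3:].mean(0).round(4));return s
E
python3 - <<'E'
from h import *
np.set_printoptions(precision=4,suppress=True)
s=favg(12)
for k in["pan_rung","hook_seat","pan_grip"]:
    for d in pinpoint(k,s)[:3]: print(k,round(d["conf"],2),np.round(d["point"],1),w(s,d["point"]))
cv2.imwrite("pics/c4.png",cv2.resize(s["image"][180:310,260:420],None,fx=4,fy=4)[:,:,::-1])
E
```

```text
F [ 0.06  0.15 -3.87] std 0.35 pos [ 0.5172 -0.1147  0.338 ]
pan_rung 0.76 [256.  238.9] [0.3799 0.3163 0.0035]
pan_rung 0.74 [229.6 330.3] [0.6918 0.1935 0.0929]
hook_seat 0.56 [247.6 330.2] [ 0.5562 -0.0447  0.1753]
pan_grip 0.61 [212.8 330.7] [ 0.506  -0.1318  0.3422]
pan_grip 0.56 [249.8 238.3] [0.3207 0.1293 0.1421]
```

View pics/c4.png

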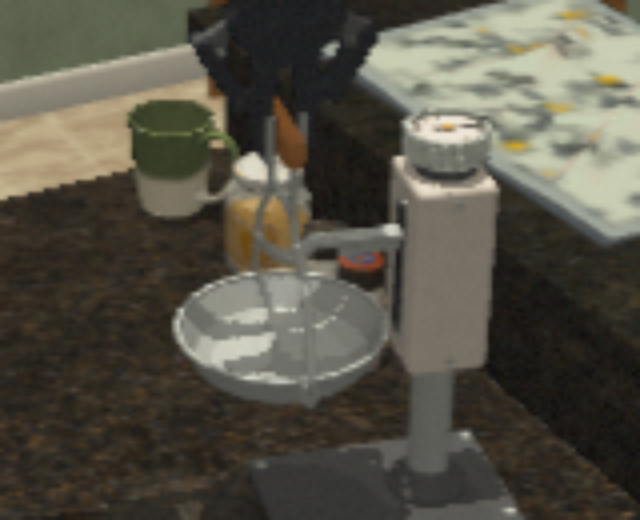

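The crop shows the hook bar passing between the bow's wires at about (300,240), below the grip and with the dish clear of the housing. Lowering slowly.

Emit:
move_arm(
  deltas=[
    [[0,0,-0.05,0,0,0,-1],[0,0,-0.11,0,0,0,-1],[0,0,-0.17,0,0,0,-1],[0,0,-0.23,0,0,0,-1],[0,0,-0.27,0,0,0,-1]],
  ],
)

```text
time_s: 9.4
tool_pos: [0.5172, -0.1147, 0.3048]
eef_rot: [0.791, 0.612, -0.0, -0.0]
contact_force: [0.1, 0.5, -4.3]
opening: 0.179
grip_force: 59.2
```

Emit:
move_arm(
  deltas=[
    [[0,0,-0.03,0,0,0,-1],[0,0,-0.06,0,0,0,-1],[0,0,-0.09,0,0,0,-1],[0,0,-0.12,0,0,0,-1],[0,0,-0.15,0,0,0,-1]],
  ],
)

```text
time_s: 10.02
tool_pos: [0.5174, -0.1147, 0.2875]
eef_rot: [0.791, 0.612, 0.0, 0.0]
contact_force: [0.3, -0.9, -1.8]
opening: 0.171
grip_force: 59.2
```

```bash
python3 - <<'E'
from h import *
np.set_printoptions(precision=4,suppress=True)
s=favg(10)
cv2.imwrite("pics/c5.png",cv2.resize(s["image"][180:310,260:420],None,fx=4,fy=4)[:,:,::-1])
E
```

```text
F [ 0.63 -0.16 -3.11] std 0.37 pos [ 0.5174 -0.1147  0.2876]
```

Emit:
move_arm(
  deltas=[
    [[0.01,-0.002,-0.03,0,0,0,-1],[0.018,-0.004,-0.065,0,0,0,-1],[0.025,-0.006,-0.1,0,0,0,-1],[0.025,-0.006,-0.135,0,0,0,-1],[0.025,-0.006,-0.165,0,0,0,-1]],
  ],
)

```text
time_s: 11.15
tool_pos: [0.5205, -0.1155, 0.2676]
eef_rot: [0.791, 0.612, 0.0, 0.0]
contact_force: [0.6, -0.7, -0.9]
opening: 0.178
grip_force: 59.5
```

```bash
python3 - <<'E'
from h import *
favg(10)
E
```

```text
F [ 0.79 -0.45 -1.53] std 0.35 pos [ 0.5205 -0.1155  0.2678]
```

Emit:
move_arm(
  deltas=[
    [[0.008,-0.002,-0.025,0,0,0,-1],[0.014,-0.003,-0.055,0,0,0,-1],[0.02,-0.005,-0.085,0,0,0,-1],[0.02,-0.005,-0.105,0,0,0,-1],[0.02,-0.005,-0.115,0,0,0,-1]],
  ],
)

```text
time_s: 12.28
tool_pos: [0.5224, -0.1159, 0.2537]
eef_rot: [0.791, 0.612, -0.0, -0.0]
contact_force: [-1.9, 0.8, 0.3]
opening: 0.181
grip_force: 59.5
```

```bash
python3 - <<'E'
from h import *
favg(16)
E
```

```text
F [-1.93  0.58 -0.39] std 0.43 pos [ 0.5227 -0.116   0.254 ]
```

Emit:
move_arm(
  deltas=[
    [[-0.006,0.002,-0.01,0,0,0,-1],[-0.012,0.003,-0.02,0,0,0,-1],[-0.012,0.003,-0.03,0,0,0,-1]],
  ],
)

```text
time_s: 13.45
tool_pos: [0.5223, -0.1159, 0.2507]
eef_rot: [0.791, 0.612, 0.001, 0.001]
contact_force: [1.3, -0.0, -0.7]
opening: 0.18
grip_force: 59.7
```

```bash
python3 - <<'E'
from h import *
favg(20)
E
```

```text
F [ 2.04 -0.67 -0.09] std 0.47 pos [ 0.5215 -0.1157  0.2504]
```

Emit:
move_arm(
  deltas=[
    [[0.005,-0.001,0,0,0,0,-1],[0.005,-0.001,0,0,0,0,-1]],
  ],
)

```text
time_s: 14.7
tool_pos: [0.5215, -0.1157, 0.2501]
eef_rot: [0.791, 0.612, -0.0, -0.0]
contact_force: [0.9, -0.1, 0.6]
opening: 0.176
grip_force: 59.7
```

```bash
python3 - <<'E'
from h import *
s=favg(16)
cv2.imwrite("pics/c6.png",cv2.resize(s["image"][180:310,260:420],None,fx=4,fy=4)[:,:,::-1])
E
```

```text
F [-0.38 -0.19 -0.03] std 0.48 pos [ 0.5215 -0.1157  0.2502]
```

View pics/c6.png

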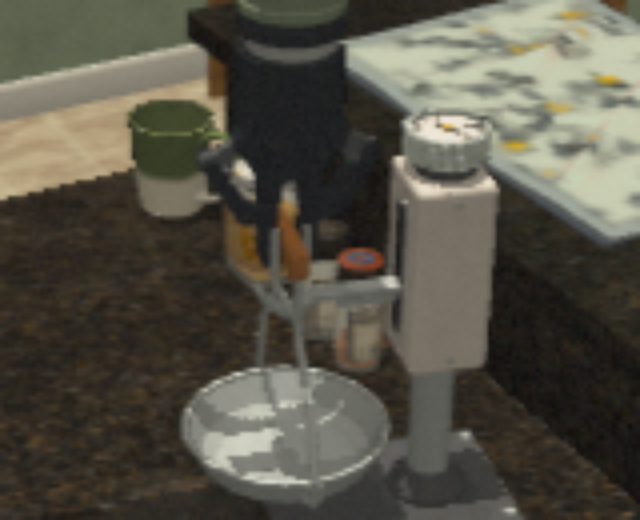

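The crop shows the rung seated in the hook's valley at about (285,300), the hook dipped and the pan level. The residual force is about 0, so I open gently.

Emit:
move_arm(
  deltas=[
    [[0,0,0,0,0,0,-0.55],[0,0,0,0,0,0,-0.45],[0,0,0,0,0,0,-0.3],[0,0,0,0,0,0,-0.1],[0,0,0,0,0,0,-0.1]],
  ],
)

```text
time_s: 16.12
tool_pos: [0.5219, -0.1158, 0.2503]
eef_rot: [0.791, 0.612, 0.0, 0.0]
contact_force: [-1.0, -0.8, 0.2]
opening: 0.452
grip_force: 0.0
```

```bash
python3 - <<'E'
from h import *
np.set_printoptions(precision=4,suppress=True)
for i in range(4):
    s=snapshot("side"); P=cloud(s,np.ones((480,640),bool))
    g=s["image"][...,0].astype(int)-s["image"][...,2]
    m=np.zeros((480,640),bool);m[195:260,300:350]=g[195:260,300:350]>60
    Q=cloud(s,m);print("orange",len(Q),Q.mean(0) if len(Q) else 0)
    for k in["pan_rung","hook_seat"]:
        for d in pinpoint(k,s)[:1]: print(k,round(d["conf"],2),np.round(d["point"],1))
favg(6)
cv2.imwrite("pics/c7.png",cv2.resize(s["image"][180:310,260:420],None,fx=4,fy=4)[:,:,::-1])
E
```

```text
orange 129 [ 0.5802 -0.0224  0.1914]
pan_rung 0.8 [257.4 236.6]
hook_seat 0.57 [257.1 333.1]
orange 122 [ 0.5824 -0.0179  0.1898]
pan_rung 0.98 [255.9 329.2]
hook_seat 0.54 [257.4 327.9]
orange 128 [ 0.5817 -0.0192  0.1896]
pan_rung 0.79 [256.9 330.3]
hook_seat 0.67 [257.2 328.8]
orange 128 [ 0.5807 -0.0213  0.191 ]
pan_rung 0.93 [257.8 329.5]
hook_seat 0.75 [258.  329.7]
F [-0.38  0.    0.13] std 0.37 pos [ 0.5219 -0.1158  0.2503]
```

View pics/c7.png

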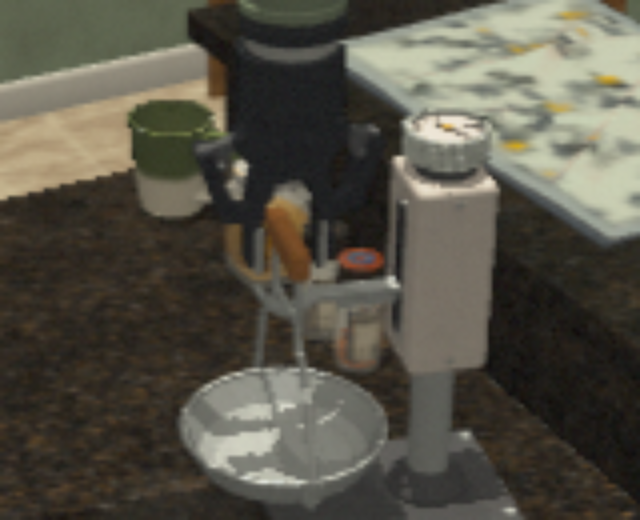

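The pan hangs on the hook at (290,300) in the crop, the grip is free between the open fingers, and the dish is level. I lift clear and look at the dial.

Emit:
move_arm(
  deltas=[
    [[0,0,0.08,0,0,0,-0.1],[0,0,0.25,0,0,0,-0.1],[0,0,0.5,0,0,0,0.2],[0,0,0.8,0,0,0,1],[0,0,1,0,0,0,1]],
  ],
)

```text
time_s: 17.65
tool_pos: [0.5222, -0.1159, 0.373]
eef_rot: [0.791, 0.612, 0.001, 0.001]
contact_force: [-0.3, -0.7, -0.2]
opening: 0.986
grip_force: 0.0
```

Emit:
move_arm(
  deltas=[
    [[-0.1,0.5,0.1,0,0,0,1],[-0.2,1,0.2,0,0,0,1],[-0.2,1,0.2,0,0,0,1]],
  ],
)

```text
time_s: 18.02
tool_pos: [0.4974, 0.0073, 0.3965]
eef_rot: [0.789, 0.614, 0.002, 0.001]
contact_force: [-0.3, -0.0, 0.7]
opening: 1.002
grip_force: 0.0
```

```bash
python3 - <<'E'
from h import *
np.set_printoptions(precision=4,suppress=True)
ims=[]
yaw=np.radians(-14.3)
for n in("top","side"):
    s=snapshot(n)
    for k in["pan_rung","hook_seat","dial_centre","zero_line","needle_tip"]:
        z=dict(pan_rung=.195,hook_seat=.192,dial_centre=.312).get(k,.325)
        for d in pinpoint(k,s)[:2]: print(n,k,round(d["conf"],2),np.round(d["point"],1),w(s,d["point"],z)[:2])
    # rectified top-down view of the dial face (z=0.3245), up = scale +x
    c=np.array([.6335,-.1418]); N=380; mpp=.080/N
    yy,xx=np.mgrid[0:N,0:N]; fx=(N/2-yy)*mpp; fy=(N/2-xx)*mpp
    X=np.stack([c[0]+fx*np.cos(yaw)-fy*np.sin(yaw),c[1]+fx*np.sin(yaw)+fy*np.cos(yaw),np.full((N,N),.3245)],-1)
    p=X@np.array(s["R"]).T+np.array(s["t"]); uv=p@np.array(s["mtx"]).T; uv=(uv[...,:2]/uv[...,2:]).astype(np.float32)
    ims.append(cv2.remap(s["image"],uv[...,0],uv[...,1],cv2.INTER_CUBIC))
    cv2.imwrite(f"pics/full8{n}.png",s["image"][:,:,::-1])
cv2.imwrite("pics/c8.png",np.hstack(ims)[:,:,::-1])
print(get_obs()["joint_positions"])
E
```

```text
top pan_rung 0.84 [343.9 269. ] [0.2913 0.1506]
top dial_centre 0.68 [185.7 334.7] [ 0.6316 -0.1404]
top dial_centre 0.22 [230.3 421.9] [ 0.4251 -0.313 ]
top zero_line 0.61 [175.6 332.9] [ 0.6566 -0.1433]
side pan_rung 0.79 [256.8 237.7] [0.2775 0.0039]
side pan_rung 0.56 [297.1 328. ] [ 0.4113 -0.2905]
side hook_seat 0.56 [257.7 330. ] [ 0.5127 -0.1204]
side dial_centre 0.63 [212.4 370.3] [ 0.6383 -0.1283]
side zero_line 0.61 [210.  380.6] [ 0.6572 -0.1511]
side zero_line 0.53 [257.8 332.1] [ 0.4072 -0.3143]
[-0.0155  0.139   1.4647 -0.0001  1.5381  0.2385]
```

View pics/c8.png

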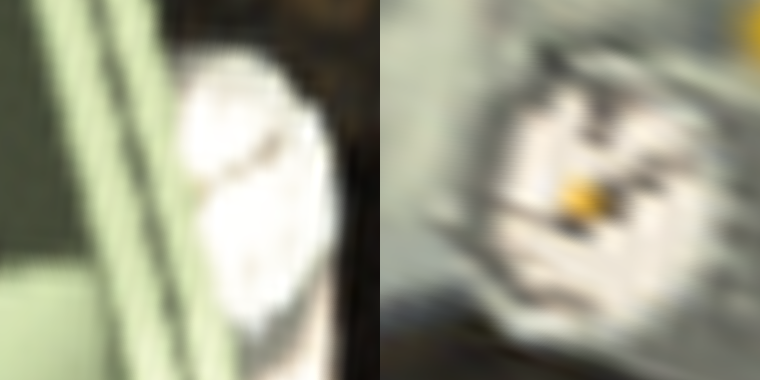

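The rectified top view (left) shows the needle pointing up-right from the hub (205,185) to (280,140), about 59° clockwise, with the arm covering the dial's left edge. The rectified side view (right) shows two dark marks near (595,125) and (650,175). I clear the arm for one good look.

Emit:
move_arm(
  deltas=[
    [[-0.3,0.5,0,0,0,0,1],[-0.6,1,0,0,0,0,1],[-0.6,1,0,0,0,0,1]],
  ],
)

```text
time_s: 19.0
tool_pos: [0.4243, 0.1261, 0.3947]
eef_rot: [0.79, 0.614, 0.0, -0.0]
contact_force: [0.9, -0.5, 0.5]
opening: 0.997
grip_force: 0.0
```

```bash
cat >> h.py <<'E'
yaw=np.radians(-14.3); DC=np.array([.6335,-.1418])
def rect(s,img,N=380,span=.076,z=.3245):
    mpp=span/N; yy,xx=np.mgrid[0:N,0:N]; fx=(N/2-yy)*mpp; fy=(N/2-xx)*mpp
    X=np.stack([DC[0]+fx*np.cos(yaw)-fy*np.sin(yaw),DC[1]+fx*np.sin(yaw)+fy*np.cos(yaw),np.full((N,N),z)],-1)
    p=X@np.array(s["R"]).T+np.array(s["t"]); uv=p@np.array(s["mtx"]).T; uv=(uv[...,:2]/uv[...,2:]).astype(np.float32)
    return cv2.remap(img,uv[...,0],uv[...,1],cv2.INTER_CUBIC)
def mean_shot(n,k):
    A=[]
    for i in range(k): s=snapshot(n);A.append(s["image"].astype(np.float32))
    return s,np.mean(A,0).clip(0,255).astype(np.uint8)
def polar(R,r0=.012,r1=.026,span=.076):
    g=cv2.cvtColor(R,cv2.COLOR_RGB2GRAY).astype(np.float32);N=len(g);a=np.radians(np.arange(-180,180,6))
    rr=np.linspace(r0,r1,8)*N/span
    U=(N/2+np.outer(rr,np.sin(a))).astype(np.float32);V=(N/2-np.outer(rr,np.cos(a))).astype(np.float32)
    return np.arange(-180,180,6),cv2.remap(g,U,V,1).mean(0)
E
python3 - <<'E'
from h import *
np.set_printoptions(precision=1,suppress=True,linewidth=150)
t,T=mean_shot("top",4); s,S=mean_shot("side",4)
t0=cv2.imread("pics/top2.png")[:,:,::-1].copy(); s0=cv2.imread("pics/side2.png")[:,:,::-1].copy()
def st(R): return cv2.resize(R,(295,295))
M=np.vstack([np.hstack([st(rect(t,T)),st(rect(s,S))]),np.hstack([st(rect(t,t0)),st(rect(s,s0))])])
cv2.imwrite("pics/c9.png",M[:,:,::-1]); 
for R in(rect(t,T),rect(s,S),rect(t,t0)): print(polar(R)[1].round())
for n,i in(("top",t),("side",s)):
  for k in["zero_line","needle_tip","dial_centre"]:
    for d in pinpoint(k,i)[:1]:
        v=w(i,d["point"],.3245)[:2]-DC; print(n,k,round(d["conf"],2),"cw deg",round(-np.degrees(np.arctan2(v[1],v[0])-yaw),1),v)
E
```

```text
[255. 255. 255. 254. 254. 253. 254. 253. 252. 252. 251. 252. 254. 253. 251. 250. 253. 254. 254. 254. 253. 253. 253. 251. 252. 251. 251. 240. 202.
 191. 216. 238. 242. 242. 243. 246. 248. 250. 246. 235. 222. 226. 239. 248. 252. 253. 254. 254. 253. 252. 252. 252. 253. 252. 251. 252. 254. 254.
 254. 255.]
[203. 202. 199. 195. 190. 183. 176. 169. 168. 167. 157. 144. 139. 146. 148. 150. 150. 149. 148. 146. 148. 150. 153. 156. 163. 169. 166. 162. 164.
 173. 181. 174. 152. 131. 128. 141. 165. 195. 220. 229. 220. 198. 169. 157. 166. 187. 210. 219. 220. 218. 218. 222. 230. 235. 233. 228. 228. 224.
 214. 205.]
[252. 252. 253. 254. 254. 253. 254. 254. 254. 254. 253. 253. 254. 253. 251. 250. 253. 254. 254. 253. 253. 253. 252. 251. 252. 251. 251. 238. 187.
 163. 197. 233. 241. 241. 243. 246. 248. 250. 247. 248. 248. 249. 250. 251. 253. 253. 253. 254. 253. 252. 252. 252. 253. 252. 251. 252. 254. 254.
 253. 252.]Traceback (most recent call last):
  File "<stdin>", line 11, in <module>
ValueError: only the last four pictures can be asked about
```

View pics/c9.png

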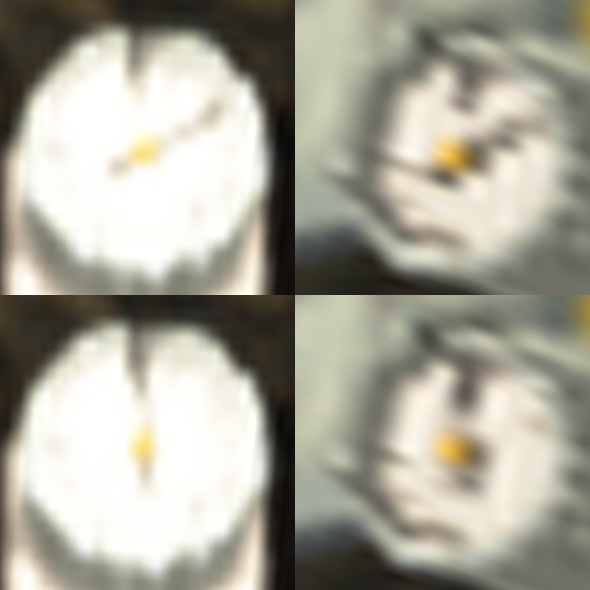

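The rectified pictures show: top-left (now), zero line from (133,30) to (138,85) and needle from hub (145,153) to (220,108); bottom row (before hanging), both coincide. The ring must turn about 61-65° clockwise. I go above the dial.

Emit:
move_arm(
  deltas=[
    [[0.4,-0.5,0,0,0,0,1],[0.8,-1,0,0,0,0,1]],
  ],
)

```text
time_s: 19.65
tool_pos: [0.5051, 0.0251, 0.3945]
eef_rot: [0.791, 0.612, 0.0, 0.0]
contact_force: [0.8, 1.0, -0.2]
opening: 1.0
grip_force: 0.0
```

Emit:
move_arm(
  deltas=[
    [[0.4,-0.5,0,0,0,0,1],[0.8,-1,0,0,0,0,1]],
  ],
)

```text
time_s: 19.9
tool_pos: [0.5833, -0.0738, 0.3941]
eef_rot: [0.791, 0.612, 0.0, 0.0]
contact_force: [1.0, 0.0, 0.3]
opening: 0.997
grip_force: 0.0
```

Emit:
move_arm(
  deltas=[
    [[0.15,-0.23,0,0,0,0,1],[0.15,-0.23,0,0,0,0,1],[0.15,-0.23,0,0,0,0,1]],
  ],
)

```text
time_s: 20.27
tool_pos: [0.5998, -0.0987, 0.3941]
eef_rot: [0.791, 0.612, -0.0, -0.0]
contact_force: [0.3, 0.4, -0.7]
opening: 0.999
grip_force: 0.0
```

Emit:
move_arm(
  deltas=[
    [[0.285,-0.357,0,0,0,0,1],[0.285,-0.357,0,0,0,0,1],[0.285,-0.357,-0.2,0,0,0,1],[0.285,-0.357,-0.2,0,0,0,1]],
  ],
)

```text
time_s: 20.78
tool_pos: [0.633, -0.14, 0.3692]
eef_rot: [0.79, 0.613, -0.001, -0.002]
contact_force: [0.2, 0.0, 1.1]
opening: 1.001
grip_force: 0.0
```

```bash
python3 - <<'E'
from h import *
favg(5)
E
```

```text
F [ 0.23 -0.06  0.12] std 0.26 pos [ 0.634  -0.1406  0.3715]
```

Emit:
move_arm(
  deltas=[
    [[0,-0.008,-0.15,0,0,0,1],[0,-0.008,-0.28,0,0,0,1],[0,-0.008,-0.36,0,0,0,1],[0,-0.008,-0.39,0,0,0,1],[0,-0.008,-0.39,0,0,0,1]],
  ],
)

```text
time_s: 21.65
tool_pos: [0.6344, -0.1424, 0.3236]
eef_rot: [0.791, 0.612, 0.0, 0.0]
contact_force: [0.2, -0.5, 0.8]
opening: 1.0
grip_force: 0.0
```

Emit:
move_arm(
  deltas=[
    [[0,0,0,0,0,0,0.6],[0,0,0,0,0,0,0.5],[0,0,0,0,0,0,0.4],[0,0,0,0,0,0,0.3],[0,0,0,0,0,0,0.3]],
  ],
)

```text
time_s: 22.28
tool_pos: [0.6356, -0.1427, 0.325]
eef_rot: [0.791, 0.612, 0.002, 0.002]
contact_force: [4.3, -0.6, 4.6]
opening: 0.707
grip_force: 64.0
```

Emit:
move_arm(
  deltas=[
    [[0,0,0,0,0,-0.12,0.3],[0,0,0,0,0,-0.26,0.3],[0,0,0,0,0,-0.4,0.3],[0,0,0,0,0,-0.54,0.3],[0,0,0,0,0,-0.68,0.3]],
  ],
)

```text
time_s: 22.9
tool_pos: [0.6349, -0.1423, 0.325]
eef_rot: [0.955, 0.296, 0.002, 0.001]
contact_force: [2.2, -0.6, 5.9]
opening: 0.706
grip_force: 64.3
```

Emit:
move_arm(
  deltas=[
    [[0,0,0,0,0,-0.14,0.3],[0,0,0,0,0,-0.26,0.3],[0,0,0,0,0,-0.34,0.3],[0,0,0,0,0,-0.34,0.3],[0,0,0,0,0,-0.34,0.3]],
  ],
)

```text
time_s: 23.52
tool_pos: [0.6347, -0.142, 0.325]
eef_rot: [0.992, 0.125, 0.001, 0.0]
contact_force: [1.6, 1.3, 6.2]
opening: 0.704
grip_force: 64.3
```

```bash
python3 - <<'E'
from h import *
favg(4);q=get_obs()["eef_rot"];print("tool y deg",2*np.degrees(np.arctan2(q[1],q[0]))-90)
E
```

```text
F [2.19 1.1  6.18] std 0.24 pos [ 0.6347 -0.142   0.325 ]
tool y deg -75.68362418207855
```

Emit:
move_arm(
  deltas=[
    [[0,0,0,0,0,0,0.5],[0,0,0,0,0,0,1],[0,0,0,0,0,0,1],[0,0,0,0,0,0,1]],
  ],
)

```text
time_s: 24.22
tool_pos: [0.634, -0.1424, 0.3232]
eef_rot: [0.992, 0.124, -0.0, -0.0]
contact_force: [0.3, 0.0, 0.4]
opening: 1.0
grip_force: 0.0
```

Emit:
move_arm(
  deltas=[
    [[0,0,0.15,0,0,0,1],[0,0,0.4,0,0,0,1],[0,0,0.65,0,0,0,1],[-0.2,0.35,0.7,0,0,0,1],[-0.5,0.75,0.7,0,0,0,1]],
  ],
)

```text
time_s: 24.85
tool_pos: [0.5744, -0.0519, 0.4075]
eef_rot: [0.992, 0.124, 0.0, -0.0]
contact_force: [0.2, 0.2, 0.4]
opening: 0.999
grip_force: 0.0
```

Emit:
move_arm(
  deltas=[
    [[-0.3,0.4,0,0,0,0,1],[-0.6,0.7,0,0,0,0,1],[-0.9,1,0,0,0,0,1],[-0.9,1,0,0,0,0,1]],
  ],
)

```text
time_s: 25.35
tool_pos: [0.4641, 0.0692, 0.4086]
eef_rot: [0.992, 0.126, 0.001, -0.0]
contact_force: [0.3, -0.3, 0.9]
opening: 0.998
grip_force: 0.0
```

Emit:
move_arm(
  deltas=[
    [[-0.2,0.4,0,0,0,0,1],[-0.4,0.7,0,0,0,0,1],[-0.4,0.7,0,0,0,0,1]],
  ],
)

```text
time_s: 25.72
tool_pos: [0.4179, 0.1527, 0.4077]
eef_rot: [0.992, 0.126, 0.0, 0.0]
contact_force: [0.7, -0.4, 0.9]
opening: 1.002
grip_force: 0.0
```

```bash
python3 - <<'E'
from h import *
np.set_printoptions(precision=1,suppress=True,linewidth=150)
t,T=mean_shot("top",4); s,S=mean_shot("side",3)
for k in["zero_line","needle_tip"]:
  for n,i in(("top",t),("side",s)):
    for d in pinpoint(k,i)[:1]:
        v=w(i,d["point"],.3245)[:2]-DC; print(n,k,round(d["conf"],2),"cw deg",round(-np.degrees(np.arctan2(v[1],v[0])-yaw),1),v*1000)
R=rect(t,T); R2=rect(s,S)
for r0,r1 in((.006,.012),(.012,.02),(.02,.027)): print(r0); a,p=polar(R,r0,r1); i=np.abs(a-54)<50;print(np.c_[a,p][i].T)
a,p=polar(R);print("others<230 top",[(x,round(y)) for x,y in zip(a,p) if y<235])
a,p=polar(R2);print(p.round())
cv2.imwrite("pics/rt.png",R[:,:,::-1]);cv2.imwrite("pics/rs.png",R2[:,:,::-1])
print(get_obs()["time_s"])
E
```

```text
top zero_line 0.81 cw deg 84.3 [ -3.3 -21.4]
side zero_line 0.85 cw deg 55.8 [  4.9 -13.6]
0.006
[[  6.   12.   18.   24.   30.   36.   42.   48.   54.   60.   66.   72.   78.   84.   90.   96.  102. ]
 [254.4 254.5 254.7 254.8 254.5 254.3 253.  248.9 239.6 229.4 225.6 229.2 237.3 245.5 251.3 252.8 253.5]]
0.012
[[  6.   12.   18.   24.   30.   36.   42.   48.   54.   60.   66.   72.   78.   84.   90.   96.  102. ]
 [254.6 254.6 254.6 254.7 254.9 255.  254.5 250.4 230.7 210.5 218.3 237.8 249.1 252.2 253.9 254.8 254.5]]
0.02
[[  6.   12.   18.   24.   30.   36.   42.   48.   54.   60.   66.   72.   78.   84.   90.   96.  102. ]
 [236.2 239.8 241.6 246.5 244.8 243.5 246.1 235.9 188.  187.8 237.2 244.  240.5 241.9 249.8 252.3 251.9]]
others<230 top [(np.int64(54), 213), (np.int64(60), 201), (np.int64(66), 226)]
[220. 219. 211. 200. 189. 180. 174. 171. 168. 163. 151. 144. 149. 159. 157. 155. 160. 160. 150. 137. 135. 132. 133. 134. 134. 142. 146. 140. 138.
 140. 147. 163. 181. 198. 215. 226. 231. 231. 227. 220. 212. 194. 161. 150. 164. 187. 210. 219. 220. 218. 216. 222. 231. 235. 235. 228. 223. 220.
 215. 216.]
26.275
```

```bash
python3 - <<'E'
from h import *
M=cv2.imread("pics/c9.png");A=M[:295,:295];B=M[295:,:295];C=cv2.imread("pics/rt.png")
def cen(R,r0,r1,lo,hi):
    g=cv2.cvtColor(R,cv2.COLOR_BGR2GRAY).astype(np.float32);N=len(g);a=np.arange(lo,hi,1.);rr=np.linspace(r0,r1,6)*N/.076;t=np.radians(a)
    p=cv2.remap(g,(N/2+np.outer(rr,np.sin(t))).astype(np.float32),(N/2-np.outer(rr,np.cos(t))).astype(np.float32),1).mean(0)
    d=np.clip(np.percentile(p,80)-5-p,0,None);return round((a*d).sum()/max(d.sum(),1e-6),1),round(d.max())
for r0,r1 in((.008,.012),(.012,.016),(.016,.02),(.02,.023),(.023,.027)):
    print(r0,"before needle",cen(A,r0,r1,30,95),"zero",cen(A,r0,r1,-40,30),"| unloaded",cen(B,r0,r1,-40,30),"| now",cen(C,r0,r1,30,95))
E
```

```text
0.008 before needle (np.float64(66.8), 21) zero (np.float64(0.0), 0) | unloaded (np.float64(-5.7), 14) | now (np.float64(66.1), 29)
0.012 before needle (np.float64(65.2), 26) zero (np.float64(-8.8), 14) | unloaded (np.float64(-7.2), 52) | now (np.float64(62.5), 39)
0.016 before needle (np.float64(62.9), 46) zero (np.float64(-8.2), 50) | unloaded (np.float64(-7.0), 84) | now (np.float64(61.7), 42)
0.02 before needle (np.float64(59.7), 35) zero (np.float64(-3.1), 94) | unloaded (np.float64(-3.0), 113) | now (np.float64(62.2), 56)
0.023 before needle (np.float64(47.7), 15) zero (np.float64(-1.9), 105) | unloaded (np.float64(-1.8), 109) | now (np.float64(55.5), 83)
```

```bash
python3 - <<'E'
import cv2,numpy as np
a=[cv2.imread(f"pics/{n}.png") for n in("rt","rs")]
cv2.imwrite("pics/c10.png",np.hstack(a))
E
```

```text
(no output)
```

View pics/c10.png

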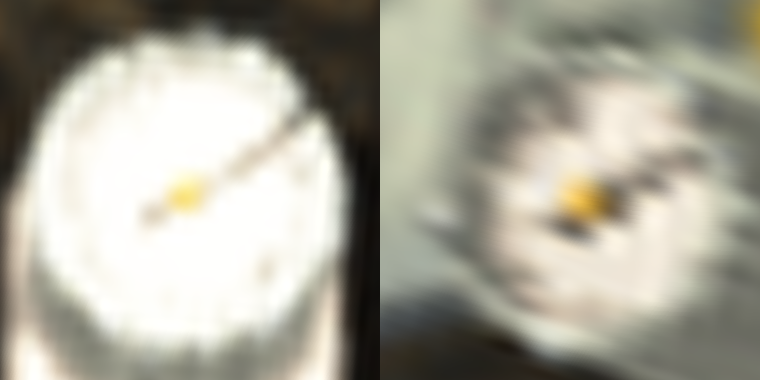

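The rectified top view (left) shows needle and zero line nearly in one line: the needle from the hub (186,196) to (250,160), the zero line from (285,132) to (310,110), a few degrees short. The side view (right) shows them merged. I give the ring another 3° clockwise for margin.

Emit:
move_arm(
  deltas=[
    [[0.2,-0.28,0,0,0,0,1],[0.4,-0.56,0,0,0,0,1],[0.6,-0.82,0,0,0,0,1]],
  ],
)

```text
time_s: 26.65
tool_pos: [0.4909, 0.0521, 0.4076]
eef_rot: [0.992, 0.124, 0.0, 0.0]
contact_force: [1.0, 0.2, -0.3]
opening: 0.999
grip_force: 0.0
```

Emit:
move_arm(
  deltas=[
    [[0.2,-0.28,0,0,0,0,1],[0.4,-0.56,0,0,0,0,1],[0.6,-0.82,0,0,0,0,1]],
  ],
)

```text
time_s: 27.02
tool_pos: [0.563, -0.0466, 0.4075]
eef_rot: [0.992, 0.124, 0.0, 0.0]
contact_force: [-0.2, -0.1, -0.1]
opening: 1.0
grip_force: 0.0
```

Emit:
move_arm(
  deltas=[
    [[0.2,-0.28,0,0,0,0,1],[0.4,-0.56,0,0,0,0,1],[0.6,-0.82,0,0,0,0,1],[0.6,-0.82,0,0,0,0,1],[0.6,-0.82,0,0,0,0,1]],
  ],
)

```text
time_s: 27.65
tool_pos: [0.634, -0.1433, 0.4073]
eef_rot: [0.992, 0.124, -0.0, -0.0]
contact_force: [1.1, 0.3, -0.1]
opening: 1.004
grip_force: 0.0
```

Down to 0.3235: -0.084 → -0.70.

Emit:
move_arm(
  deltas=[
    [[0.005,0.008,-0.25,0,0,0,1],[0.005,0.008,-0.5,0,0,0,1],[0.005,0.008,-0.62,0,0,0,1],[0.005,0.008,-0.7,0,0,0,1],[0.005,0.008,-0.7,0,0,0,1]],
  ],
)

```text
time_s: 28.28
tool_pos: [0.6348, -0.1423, 0.3238]
eef_rot: [0.992, 0.125, 0.0, 0.0]
contact_force: [-0.7, -0.0, -0.9]
opening: 0.999
grip_force: 0.0
```

Emit:
move_arm(
  deltas=[
    [[0,0,0,0,0,0,0.6],[0,0,0,0,0,0,0.5],[0,0,0,0,0,0,0.4],[0,0,0,0,0,0,0.3],[0,0,0,0,0,0,0.3]],
  ],
)

```text
time_s: 28.9
tool_pos: [0.6349, -0.1419, 0.325]
eef_rot: [0.992, 0.125, 0.001, -0.0]
contact_force: [-1.4, 3.2, 6.1]
opening: 0.704
grip_force: 63.7
```

Emit:
move_arm(
  deltas=[
    [[0,0,0,0,0,-0.025,0.3],[0,0,0,0,0,-0.05,0.3],[0,0,0,0,0,-0.05,0.3],[0,0,0,0,0,-0.05,0.3]],
  ],
)

```text
time_s: 29.4
tool_pos: [0.6349, -0.1418, 0.325]
eef_rot: [0.995, 0.099, 0.001, -0.0]
contact_force: [-1.1, 3.1, 5.1]
opening: 0.705
grip_force: 63.7
```

Emit:
move_arm(
  deltas=[
    [[0,0,0,0,0,0,0.5],[0,0,0,0,0,0,1],[0,0,0,0,0,0,1],[0,0,0,0,0,0,1]],
  ],
)

```text
time_s: 29.9
tool_pos: [0.6349, -0.1428, 0.3234]
eef_rot: [0.995, 0.098, -0.0, 0.0]
contact_force: [-0.3, -0.6, 0.2]
opening: 0.996
grip_force: 0.0
```

Emit:
move_arm(
  deltas=[
    [[0,0,0.15,0,0,0,1],[0,0,0.4,0,0,0,1],[0,0,0.65,0,0,0,1],[-0.2,0.35,0.7,0,0,0,1],[-0.5,0.75,0.7,0,0,0,1]],
  ],
)

```text
time_s: 30.52
tool_pos: [0.5751, -0.0522, 0.4075]
eef_rot: [0.995, 0.098, 0.001, 0.0]
contact_force: [-0.3, 0.8, 0.2]
opening: 1.005
grip_force: 0.0
```

Emit:
move_arm(
  deltas=[
    [[-0.3,0.4,0,0,0,0,1],[-0.6,0.7,0,0,0,0,1],[-0.9,1,0,0,0,0,1],[-0.9,1,0,0,0,0,1]],
  ],
)

```text
time_s: 31.02
tool_pos: [0.4648, 0.0689, 0.4086]
eef_rot: [0.995, 0.1, 0.001, -0.0]
contact_force: [0.4, -0.1, -0.5]
opening: 1.0
grip_force: 0.0
```

Emit:
move_arm(
  deltas=[
    [[-0.2,0.4,0,0,0,0,1],[-0.4,0.7,0,0,0,0,1],[-0.4,0.7,0,0,0,0,1]],
  ],
)

```text
time_s: 31.4
tool_pos: [0.4186, 0.1524, 0.4077]
eef_rot: [0.995, 0.1, 0.0, 0.0]
contact_force: [0.8, -0.3, 0.5]
opening: 0.998
grip_force: 0.0
```

```bash
python3 - <<'E'
from h import *
t,T=mean_shot("top",4); C=rect(t,T)
def cen(R,r0,r1,lo,hi):
    g=cv2.cvtColor(R,cv2.COLOR_BGR2GRAY).astype(np.float32);N=len(g);a=np.arange(lo,hi,1.);rr=np.linspace(r0,r1,6)*N/.076;q=np.radians(a)
    p=cv2.remap(g,(N/2+np.outer(rr,np.sin(q))).astype(np.float32),(N/2-np.outer(rr,np.cos(q))).astype(np.float32),1).mean(0)
    d=np.clip(np.percentile(p,80)-5-p,0,None);return round((a*d).sum()/max(d.sum(),1e-6),1),round(d.max())
old=cv2.imread("pics/rt.png")[:,:,::-1].copy()
for r0,r1 in((.008,.012),(.012,.016),(.016,.02),(.02,.023),(.023,.027)): print(r0,"prev",cen(old,r0,r1,30,95),"now",cen(C,r0,r1,30,95))
s=snapshot("side")
for k in["pan_rung","hook_seat","pan"]: print(k,[(round(d["conf"],2),np.round(d["point"])) for d in pinpoint(k,s)[:2]])
E
```

```text
0.008 prev (np.float64(66.1), 33) now (np.float64(66.9), 28)
0.012 prev (np.float64(62.5), 44) now (np.float64(64.9), 34)
0.016 prev (np.float64(61.9), 46) now (np.float64(65.6), 37)
0.02 prev (np.float64(62.5), 60) now (np.float64(63.5), 13)
0.023 prev (np.float64(55.6), 85) now (np.float64(50.4), 47)
pan_rung [(0.78, array([258., 235.])), (0.65, array([258., 332.]))]
hook_seat [(0.63, array([259., 330.]))]
pan [(0.81, array([295., 330.])), (0.77, array([283., 240.]))]
```

```bash
python3 - <<'E'
from h import *
np.set_printoptions(linewidth=170,suppress=True)
t,T=mean_shot("top",4); C=rect(t,T); old=cv2.imread("pics/rt.png")[:,:,::-1].copy()
def pr(R,r):
    g=cv2.cvtColor(R,cv2.COLOR_RGB2GRAY).astype(np.float32);N=len(g);q=np.radians(np.arange(36,90,3.));rr=np.array([r-.001,r,r+.001])*N/.076
    return cv2.remap(g,(N/2+np.outer(rr,np.sin(q))).astype(np.float32),(N/2-np.outer(rr,np.cos(q))).astype(np.float32),1).mean(0).round().astype(int)
print(np.arange(36,90,3))
for r in(.010,.014,.018,.021,.024,.027): print(r,"\n",pr(old,r),"\n",pr(C,r))
E
```

```text
[36 39 42 45 48 51 54 57 60 63 66 69 72 75 78 81 84 87]
0.01 
 [255 254 253 251 249 243 237 230 224 221 219 221 224 229 235 241 247 251] 
 [255 254 253 251 249 244 239 234 229 225 223 224 227 231 236 242 247 251]
0.014 
 [255 255 254 252 246 238 228 218 211 210 214 224 235 245 251 253 254 254] 
 [255 254 254 254 253 250 245 236 228 222 222 226 234 243 250 253 253 254]
0.018 
 [255 255 255 255 254 248 235 220 211 212 222 235 244 248 251 253 254 253] 
 [255 254 254 255 255 254 248 239 227 218 214 218 228 240 249 254 255 254]
0.021 
 [253 253 253 252 248 237 217 198 196 212 228 236 240 241 239 237 239 244] 
 [252 253 254 253 254 253 250 245 239 237 237 239 244 249 251 253 253 253]
0.024 
 [240 243 244 241 232 211 177 161 181 215 240 250 247 242 237 235 238 244] 
 [238 241 242 243 241 236 227 219 221 231 244 253 253 252 252 252 252 251]
0.027 
 [235 239 233 230 216 181 152 149 183 227 243 240 239 241 249 250 248 248] 
 [216 223 228 234 224 199 179 171 189 225 244 249 254 253 253 254 250 248]
```

```bash
python3 -c "
from workcell import *
print(job_done())"
```

```text
the job is handed in; nothing more can be done
None
```

The larger pan hangs still and level on the hook, and I turned the ring about 64° clockwise so its zero line stands under the needle. My last look puts it within about 4° of the needle (7° allowed). The apples and mug were not touched, and the job was handed in at about 32 s; no verdict came back.

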